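# Press a re-glued archive case in the bench clamp

## Robot

A 6-joint arm with a two-finger parallel gripper is mounted at the origin on the work surface. World frame = base frame: x ahead of the robot, y to its left, z up, the work surface at z = 0. Lengths are in mm, angles in rad, forces in N, time in s.
With the tool pointing down it reaches from about 250 to 775 mm from the base axis. Payload 4 kg.
Tool frame: the origin (TCP) lies on the centre line of the jaws, within the pads' length; the fingertips stand ctrl.finger_overhang ahead of it and the grasp point (between the pads) is the TCP (ctrl.finger_overhang is the distance from the TCP to the fingertips, in mm); z points along the fingers, y is the line along which they close (so a half turn about z gives the same grasp; the last joint's range is limited). The gripper opens to 94 mm and grips with 3 to 60 N. Pads are 16 mm wide; open, the fingers measure 119 mm over their backs; the gripper's body (75 mm by 177 mm) begins 78 mm behind the grasp point.
Start: joints at [1.073, 0.087, 1.371, -0, 1.684, -0.103], TCP at [211.553, 507.704, 224.506] pointing down, gripper open.
Joint ranges: [-3.1, 3.1], [-0.76, 2.03], [0.27, 2.55], [-1.08, 4.22], [0.17, 2.65], [-2.57, 2.57]. Speed limits (rad/s): [2.79, 2.79, 3.14, 3.14, 3.14, 3.14].

## Interface

Orientations are given as a rotation vector (axis times angle).
In Python, from cell import ctrl, cams, ticket gives the robot as it stands (ctrl), with the cameras (cams) and the job (ticket).
- The arm moves only by the tool run_rows, called in YAML: its name, and indented under it one key for each argument. Schema: {"type":"object","properties":{"motion":{"type":"array","items":{"type":"array","items":{"type":"array","items":{"type":"number"},"minItems":5,"maxItems":5},"minItems":1,"maxItems":12},"minItems":1,"maxItems":1},"grip_force":{"type":"number"},"only":{"type":"string"},"quiet":{"type":"boolean"},"lines":{"type":"string"}},"required":["motion"],"additionalProperties":false}. motion is a list that holds a single list of rows (three levels of brackets), with 1 to 12 rows, each of 5 numbers: dx, dy, dz in mm, then a turn about the tool's z in rad, then the finger opening in mm; each row is the pose to reach, as a shift and turn from the pose commanded when the call began, along the tool's axes at that moment; what a row does not reach only later rows make up. A row lasts 1/10 s, in which the tool goes at most 50 mm and 0.15 rad, less where a joint would pass 70% of its speed; a pose out of reach is approached as far as the arm can. The fingers move at their own pace and stop on an object; grip_force is the grip in N (left out, the last holds). Time passes only in rows, so rows that do not move let the fingers close. The tool returns the time, the measured TCP pose, the force, the opening and the grip force at its end. only (a regular expression) keeps the lines of the reply that match it, lines (a string "A,B") keeps lines A to B, and quiet returns only ok. Input that does not fit is refused with a message, and nothing moves.
- ctrl.state(): the state, without advancing time (a new reading comes with each control period).
- cams.capture(name): name is "scene" or "top" or "wrist"; returns a dict with "image" (420x560x3 uint8, red, green, blue), "fx", "fy", "cx", "cy" (pixels), "origin" and "rotation" of the camera in the world; the wrist camera has in their place "tool_from_camera" (4x4, takes a point from camera to tool coordinates, whose origin is the TCP and whose axes are the flange's). Camera axes: x right, y down, z forward; pixel columns grow to the right and rows downward; lengths in mm; the calibration is good to about 2 mm. A picture is of the moment at which its call begins: read the wrist's pose just before it. There is no depth.
- ticket.sign_off(): hands the job in; it is judged then, once.
The state is a dict: "clock": time; "joints": joint angles; "qvel": joint speeds; "tau": joint torques, N m; "position": TCP position; "eef_rot": TCP orientation; "contact_force": force on the tool from outside, world axes, zero at the start; "torque": the same for the moment, N m; "width": finger opening in mm; "gripper_force": force on a finger pad.
Only numpy, scipy, OpenCV 4.12 (cv2) and the standard library are available. Lean on these libraries where they do the work, as an engineer would, in place of code of your own. Each camera call takes 0.05 s, during which the arm holds its last target. There are 200 camera calls.

## Task

Slide the tray with the small grey archive case on it into the slotted press, fully home against the end stop, then pump the ratchet trigger by its crossbar until the jaw's spring pad presses the case firmly against the wooden anvil, with the pad pushed in about half of its spring travel; never squash the pad near the end of its travel, which would crush the case. Work the jaw only through the trigger, keep the case upright on its tray and leave the jar, weight and brush alone. Finish while still gripping the trigger crossbar with the clamp pressing: do not let go.

Things in the scene. Friction and masses are not known exactly. Their poses are not given: they have to be found in the camera images.
- press: Fixed press. Origin on the table under the centre of the home tray; x points from wooden anvil to clamp, y is the slide-in direction, z up. Two aluminium rails along y, y = -60 to 68 mm, 20 mm high, inner faces at x = +-58 mm, lips from 15 mm up reach in to x = +-48.5. End stop: 20 mm high bar, face at y = 75 mm. Clamp housing: x = 122 to 152, y = 11 to 45, 62 mm high
- press_mouth (a point): Point on the table in the middle of the press's entrance, at (0, -88, 0) mm in the press frame, between two 20 mm high flared guides that are about 138 mm apart here and narrow to the rails
- anvil_face (a point): Centre of the face of the wooden anvil, a fixed block above the -x rail: at (-45, 28, 46) mm in the press frame; face 70 mm wide (y), from 20 to 72 mm above the table, looking to press +x. With the case against it the case's other face is at press x = 25 mm
- tray: Loose plywood tray, 110 (x) by 150 mm (y), 6 mm thick, 0.25 kg, outside the mouth. Origin: centre of underside; y points to the leading edge (y = 75 mm); home, its frame coincides with the press's. Upright wooden handle at the trailing end: y = -70 to -58 mm, 56 mm wide in x, top 48 mm above the table; pinch it across y; 46 mm free between it and the case. Slide along the table, do not lift
- case: Loose grey cloth-covered archive case, 70 mm (x) by 80 mm (y), 52 mm high, 0.2 to 0.42 kg, standing on the tray near (0, 28) mm of the tray frame. Origin at the centre of its underside. It slides on the tray in x when the pad pushes it
- jaw: The clamp's steel jaw plate and toothed bar with the rubber pad, on the press line y = 28 mm, below 52 mm (plate 64 mm). Slides to press -x as the trigger is pumped; 11 N of friction keep it where it is left. Origin: at table height, 72 mm to the -x side of the free pad's face. The robot must not push it
- pad_face (a point): Centre of the rubber pad's front face (40 by 40 mm, 42 mm above the table), which looks to press -x, at the case and the anvil. Starts at press x = 56 to 72 mm; must travel to x = 25 mm to press the case on the anvil
- pad (a joint): How far the pad's springs are pushed in, m: 0 when nothing touches the pad, 0.020 bottomed. Spring force 1.2 N plus 0.6 N per mm. The gap between the pad and the jaw plate behind it is 20 mm when free and shrinks by this value
- trigger: Upright pump lever with a crossbar on top; origin on its pivot, z along the lever. Rests leaning 0.24 rad to press +x (a weak spring returns it); fully pulled it leans 0.24 rad to press -x, to the case. A pull drives the jaw about 43 mm per rad, once a tooth catches (idle up to 0.15 rad): 12 to 18 mm a stroke. The return leaves the jaw in place. Takes 5 to 13 N at the crossbar. No release
- pivot (a point): The trigger's fixed pivot, at (185, 28, 12) mm in the press frame; its axis is parallel to press y
- crossbar (a point): Middle of the trigger's grip, a horizontal round rod, 14 mm diameter, along press y, 103 mm from the pivot (115 mm above the table when upright; moves 49 mm in press x). The lever's cheeks hold it 20 to 26 mm either side of the middle, leaving 40 mm for the fingers: pinch its middle from above, closing along press x. It turns with the lever between the pads
- jar: Bystander: closed jar, 60 mm diameter, 75 mm high, origin under its centre
- weight: Bystander: steel paperweight with a knob, 64 mm diameter, 58 mm high, origin under its centre
- brush: Bystander: flat brush lying on the table, origin under its middle

How it is judged:
By the outcome, as a careful person would: the job done as asked, in the order asked, and still so for the second after the job is handed in, while the arm keeps its last pose, push and grip.
It also fails if it takes over 58 s, if anything falls off the work surface, if the arm or the gripper's body presses on something with over 40 N, if the wrist force passes 120 N, or if a joint passes its speed limit or range.

## Working session

There is one attempt and no reset: what is moved stays moved. The work goes in short steps, Python scripts to look and compute and a tool call to move; the robot and the scene stay as the last step left them, time stands still between calls to the robot, and variables do not carry over. Pictures are saved under pics/ and viewed, at most 10 in all, crops included, and the job is handed in when it is done.

```bash
ls; mkdir -p pics
```

Run:
```python
from cell import ctrl, cams, ticket
import cv2
s=ctrl.state();print(s, ctrl.finger_overhang)
for n in("top","scene"):
    c=cams.capture(n);cv2.imwrite(f"pics/{n}0.png",c["image"][:,:,::-1]);print({k:v for k,v in c.items() if k!="image"})
```

```text
cell.py
pics
{'clock': 0.0, 'joints': array([ 1.07289973e+00,  8.79528102e-02,  1.37221436e+00, -9.39333573e-06,
        1.68360895e+00, -1.03137742e-01]), 'qvel': array([ 9.54247659e-04, -8.15934077e-04, -1.23186676e-03, -6.00159404e-06,
       -1.25345639e-03,  2.88002981e-04]), 'tau': array([ 5.24429761e-04, -3.40180349e+01, -3.02430046e+01,  7.18508684e-02,
        3.28475365e-02, -1.58122421e-04]), 'position': array([211.30856179, 507.24699135, 223.32557945]), 'eef_rot': array([-0.61594359, -3.07996794,  0.00327974]), 'contact_force': array([-0.2360354 ,  0.21833309, -0.10939129]), 'torque': array([ 0.05883608, -0.01347107,  0.02173106]), 'gripper_force': 0.0, 'width': 94.2491449419761} 19.0
{'fx': 509.7233426091806, 'fy': 509.7233426091806, 'cx': 283.8626688675339, 'cy': 205.7402792924463, 'origin': array([ 406.73809012,   65.16083405, 1141.07704519]), 'rotation': array([-2.14053498,  2.14518157, -0.12340533])}
{'fx': 540.2761216339746, 'fy': 540.2761216339746, 'cx': 270.73015905034083, 'cy': 211.71117339154262, 'origin': array([1337.69846851,  266.94197638,  725.28187042]), 'rotation': array([-1.523086  , -1.8714193 ,  0.94039677])}
```

View pics/top0.png

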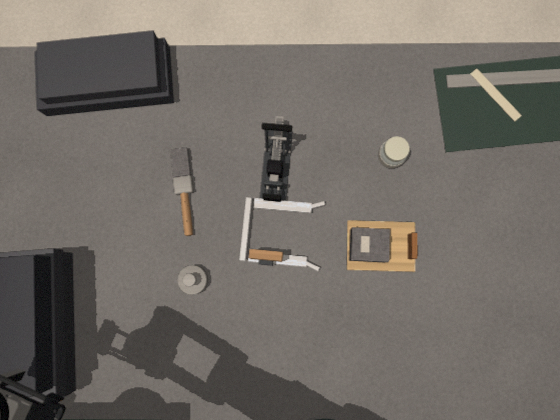

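View pics/scene0.png

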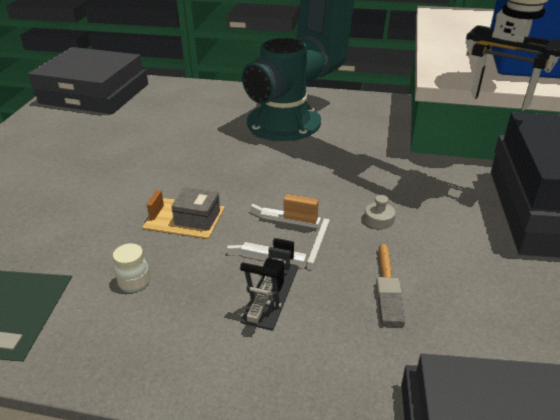

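The top view shows the press at about (240-325, 200-265), the clamp above it at (277,160), the tray at (382,246), the jar at (396,150), the weight at (192,280) and the brush at (184,190). Next I'll take an enlarged crop.

Run:
```python
import cv2
im=cv2.imread("pics/top0.png")[105:285,225:425]
cv2.imwrite("pics/topc.png",cv2.resize(im,None,fx=3.3,fy=3.3,interpolation=cv2.INTER_CUBIC))
im=cv2.imread("pics/top0.png")[105:205,225:335]
```

```text
(no output)
```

View pics/topc.png

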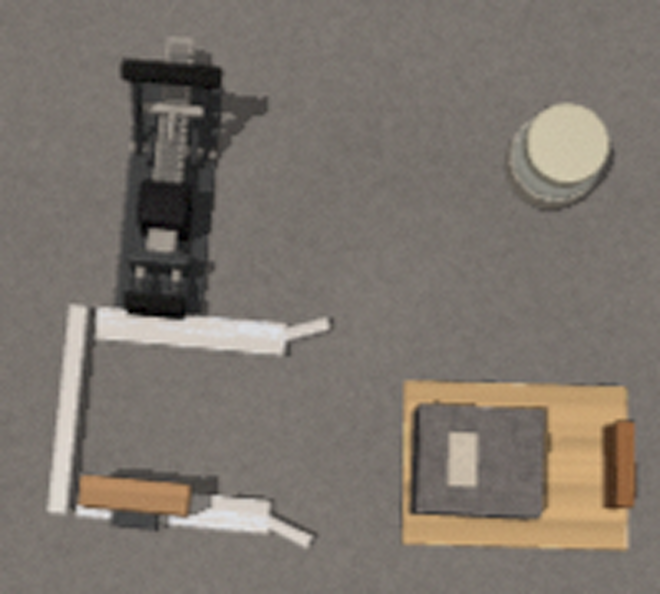

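Create h.py:
```python
import numpy as np, cv2
from scipy.spatial.transform import Rotation as R
from cell import ctrl, cams, ticket
TOP=dict(f=509.7233426,cx=283.86266887,cy=205.740279,o=np.array([406.73809012,65.16083405,1141.07704519]),r=np.array([-2.14053498,2.14518157,-0.12340533]))
def crop(u,v,z,s=3.3,x0=225,y0=105):
    return px((u+.5)/s-.5+x0,(v+.5)/s-.5+y0,z)
def px(u,v,z,c=TOP):
    d=R.from_rotvec(c['r']).apply([(u-c['cx'])/c['f'],(v-c['cy'])/c['f'],1]); return c['o']+d*(z-c['o'][2])/d[2]
def tool():
    s=ctrl.state();return s['position'],R.from_rotvec(s['eef_rot'])
```

Run:
```python
from h import *
np.set_printoptions(precision=1,suppress=True)
def P(n,z,*l):
    a=np.array([crop(u,v,z)[:2] for u,v in l]);print(n,a.tolist(),a.mean(0));return a
t=P("tray",6,(404,381),(402,545),(627,387),(628,549))
for i,j in((0,1),(2,3),(0,2),(1,3)):print(np.linalg.norm(t[i]-t[j]),np.degrees(np.arctan2(*(t[i]-t[j])[::-1])))
P("handle",48,(617,422),(634,421),(634,506),(616,507))
P("case",58,(418,405),(546,408),(541,517),(415,512))
P("stopface",20,(88,307),(69,513))
P("+rail in",20,(96,338),(285,355))
P("+rail out",20,(97,309),(287,323))
P("-rail",20,(213,495),(268,500),(268,529))
P("anvil top",72,(83,476),(190,485),(188,515),(79,509))
P("crossbar",112,(172,71),(122,70),(222,72))
P("housing",62,(142,183),(190,183),(187,228),(140,228))
P("jar",75,(568,142))
P("plate",64,(128,300),(184,300),(128,314),(184,314))
```

```text
tray [[527.3063266062596, -54.12260753596847], [417.1691623720971, -50.86911981279363], [522.7965144032438, -204.19163731869338], [414.36847973691954, -201.05282196833872]] [ 470.4 -127.6]
110.18520829906227 -1.692043936365051
108.47345695332679 -1.6581566011999223
150.1367779927185 88.27868905829885
150.2098139815387 88.93165040646652
handle [[495.73167836188526, -186.97631766050938], [496.35399619743237, -197.9632190033111], [441.5352364825971, -196.01082460015584], [440.91170421118596, -184.45657823047196]] [ 468.6 -191.4]
case [[506.20797098227985, -57.389759746607254], [504.0536113857795, -139.51140152116588], [434.3211668144718, -134.3347228766401], [437.6078696258231, -54.204923076649195]] [470.5 -96.4]
stopface [[576.6496561853392, 159.28245400033197], [438.3555988206556, 170.85275125423]] [507.5 165.1]
+rail in [[555.5243236875434, 153.7265406132464], [543.5846694544056, 26.691549540564658]] [549.6  90.2]
+rail out [[575.2617823129302, 153.1902529870739], [565.2587707495102, 25.17444026043978]] [570.3  89.2]
-rail [[450.1088046730788, 75.20102065027169], [446.74646928348074, 38.73100985250855], [427.6378919108986, 38.85787571062791]] [441.5  50.9]
anvil top [[460.2496409297352, 157.26075960472824], [454.43428257760434, 89.29807283052905], [435.52498225444265, 90.57117881189532], [439.40044868613916, 159.62920736419505]] [447.4 124.2]
crossbar [[713.0876718928944, 99.6421249265945], [713.9481806428497, 131.22602205610121], [712.2283278240538, 68.10097596033589]] [713.1  99.7]
housing [[652.3868402349428, 120.92494713628744], [652.2206776980199, 89.43844622614695], [622.2125938971939, 91.4111271403203], [622.3581258077304, 122.1309866999089]] [637.3 106. ]
jar [[675.0608315450045, -155.42155647199195]] [ 675.1 -155.4]
plate [[574.4731616635538, 129.64540708537442], [574.3321426796849, 93.31652791650785], [565.2966821377904, 129.60403573169202], [565.1618178530621, 93.31611429776586]] [569.8 111.5]
```

Top view measurements agree with the given sizes. The tray measures 110x150, centre (470,-128), yaw -1.4°. The press origin is about (500.7,90.5), yaw -4.85°. The crossbar is at (713,99.7).

Add to h.py:
```python
def go(x,y,z,yawdeg):
    "print tool-axes shift to world target with tool y at heading yawdeg"
    p,r=tool();d=r.inv().apply(np.array([x,y,z])-p);ty=r.apply([0,1,0]);a=np.degrees(np.arctan2(ty[1],ty[0]))
    e=(yawdeg-a+90)%180-90
    print("shift",d.round(1),"turn",round(-np.radians(e),3),"tz",r.apply([0,0,1]).round(3))
```

```bash
python3 -c "
from h import *
go(468.7,-191.4,150,88.6);go(468.7,-191.4,34,88.6)"
```

```text
shift [-506.3 -545.8   74.4] turn -0.37 tz [-0.001 -0.002 -1.   ]
shift [-506.3 -545.6  190.4] turn -0.37 tz [-0.001 -0.002 -1.   ]
```

run_rows:
  motion:
    - [[-34, -37, 0, -0.05, 52], [-68, -74, 0, -0.1, 52], [-102, -110, 0, -0.15, 52], [-136, -147, 0, -0.2, 52], [-170, -184, 0, -0.25, 52], [-204, -220, 0, -0.3, 52], [-238, -257, 0, -0.37, 52], [-272, -294, 0, -0.37, 52], [-306, -330, 10, -0.37, 52], [-340, -367, 20, -0.37, 52], [-374, -404, 30, -0.37, 52], [-408, -440, 40, -0.37, 52]]
  grip_force: 20

```text
clock: 1.3
position: [417.5, -53.7, 184.7]
eef_rot: [0.04, 3.141, 0.0]
contact_force: [1.3, 0.6, -0.9]
width: 51.9
gripper_force: 0.0
```

```bash
python3 -c "
from h import *
go(468.7,-191.4,120,88.6)"
```

```text
shift [ -54.6 -136.4   64.7] turn -0.001 tz [ 0.  0. -1.]
```

run_rows:
  motion:
    - [[-18, -45, 0, 0, 52], [-36, -90, 10, 0, 52], [-54, -136, 30, 0, 52], [-54.6, -136.4, 63, 0, 52], [-54.6, -136.4, 63, 0, 52], [-54.6, -136.4, 63, 0, 52]]

```text
clock: 1.9
position: [467.9, -188.7, 121.5]
eef_rot: [-0.039, -3.139, -0.003]
contact_force: [0.0, 0.3, -0.0]
width: 52.1
gripper_force: 0.0
```

Run:
```python
from h import *
p,r=tool();print(p)
c=cams.capture("wrist");cv2.imwrite("pics/w1.png",c["image"][:,:,::-1]);print(c["fx"],c["cx"],c["cy"],c["tool_from_camera"])
go(468.7,-191.4,34,88.6)
```

```text
[ 467.93743855 -188.72162507  121.52252573]
352.4530354155671 281.1447622842617 202.94509058300193 [[ 3.00199343e-04 -9.63013227e-01 -2.69453957e-01  7.90939200e+01]
 [ 9.99997310e-01 -3.30670772e-04  2.29589823e-03 -5.41275678e-01]
 [-2.30008091e-03 -2.69453921e-01  9.63010537e-01 -1.59925589e+02]
 [ 0.00000000e+00  0.00000000e+00  0.00000000e+00  1.00000000e+00]]
shift [ 0.1 -2.6 89.1] turn 0.0 tz [ 0.  0. -1.]
```

View pics/w1.png

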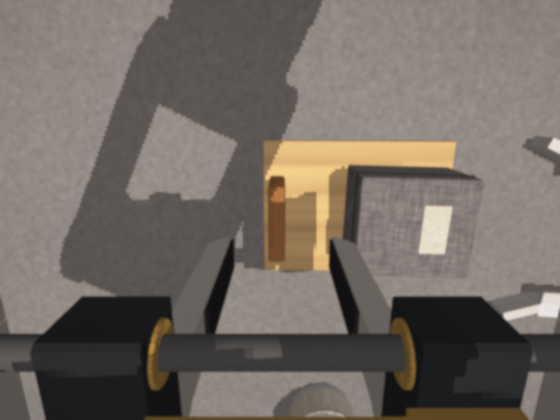

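The wrist view shows the handle (277,220) centred between the fingers, with the case clear at col >345. Descending and gripping.

run_rows:
  motion:
    - [[0, -2.6, 45, 0, 52], [0, -2.6, 88, 0, 52], [0, -2.6, 88, 0, 52], [0, -2.6, 88, 0, 20], [0, -2.6, 88, 0, 5], [0, -2.6, 88, 0, 5], [0, -2.6, 88, 0, 5], [0, -2.6, 88, 0, 5]]
  grip_force: 30

```text
clock: 2.75
position: [469.4, -192.3, 35.5]
eef_rot: [0.039, 3.139, -0.001]
contact_force: [-0.4, 0.5, -0.0]
width: 15.4
gripper_force: 0.0
```

Run:
```python
from h import *
p,r=tool()
# implied tray pose then targets: handle at tray y=-64
th=np.radians(-4.85);X=np.array([np.cos(th),np.sin(th)]);Y=np.array([-X[1],X[0]]);O=np.array([500.7,90.5])
for y in(-155,-120,-60,0,3):
    w=O+Y*(y-64);print(y);go(*w,p[2],90-4.85)
```

```text
-155
shift [-11.2  64.9  -0. ] turn 0.06 tz [ 0.002 -0.001 -1.   ]
-120
shift [-13.3  99.9  -0.1] turn 0.06 tz [ 0.002 -0.001 -1.   ]
-60
shift [-1.690e+01  1.598e+02 -1.000e-01] turn 0.06 tz [ 0.002 -0.001 -1.   ]
0
shift [-2.050e+01  2.196e+02 -2.000e-01] turn 0.06 tz [ 0.002 -0.001 -1.   ]
3
shift [-2.070e+01  2.226e+02 -2.000e-01] turn 0.06 tz [ 0.002 -0.001 -1.   ]
```

run_rows:
  motion:
    - [[0, 0, 0, 0, 5], [0, 0, 0, 0, 5], [-1, 6, 0, 0, 5], [-3, 16, 0, 0.02, 5], [-6, 28, 0, 0.04, 5], [-8.5, 40, 0, 0.06, 5], [-10, 52, 0, 0.06, 5], [-11, 62, 0, 0.06, 5], [-11.2, 66, 0, 0.06, 5], [-11.2, 66, 0, 0.06, 5]]
  grip_force: 40

```text
clock: 3.75
position: [482.3, -126.5, 35.1]
eef_rot: [0.132, 3.137, -0.002]
contact_force: [0.7, -2.8, 5.4]
width: 11.8
gripper_force: 40.0
```

Run:
```python
from h import *
p,r=tool();print(p)
c=cams.capture("top");im=c["image"][:,:,::-1][165:285,225:405];cv2.imwrite("pics/t2.png",cv2.resize(im,None,fx=4,fy=4,interpolation=cv2.INTER_CUBIC))
```

```text
[ 482.28614384 -126.48955097   35.12046257]
```

View pics/t2.png

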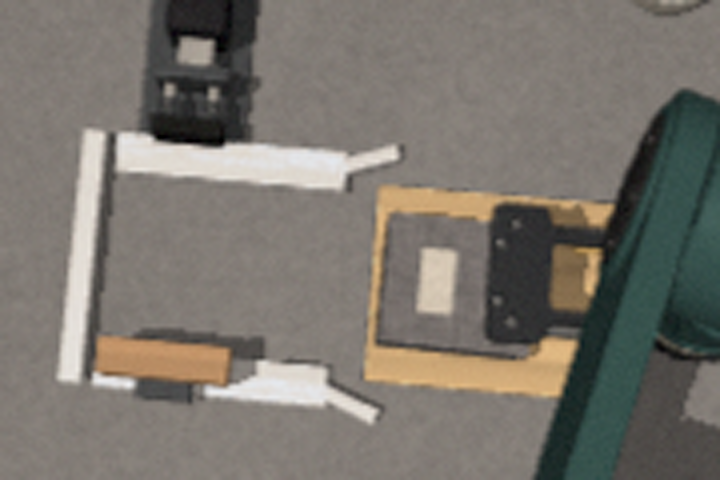

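The tray's leading edge runs (380,186)-(365,380) and is centred between the guide ends (402,153) and (378,415). The yaw matches. Computing the remaining slide.

Run:
```python
from h import *
for q in((380,186,6),(365,380,6),(402,153,20),(378,415,20),(349,187,20),(117,168,20),(327,366,20),(326,405,20),(107,135,20),(82,382,20)):
    w=crop(*q,4,225,165);print(q,w[:2].round(1))
p,r=tool()
th=np.radians(-4.85);X=np.array([np.cos(th),np.sin(th)]);Y=np.array([-X[1],X[0]]);O=np.array([500.7,90.5])
print("press frame handle",(p[:2]-O)@X,(p[:2]-O)@Y)
for y in(-60,0):go(*(O+Y*(y-64)),35.5,90-4.85)
```

```text
(380, 186, 6) [547.7   6.9]
(365, 380, 6) [439.6  16.3]
(402, 153, 20) [564.4  -4.7]
(378, 415, 20) [420.2  10. ]
(349, 187, 20) [545.5  24.8]
(117, 168, 20) [556.5 153.4]
(327, 366, 20) [446.8  37.6]
(326, 405, 20) [425.6  38.3]
(107, 135, 20) [575.1 159.1]
(82, 382, 20) [438.3 171.8]
press frame handle 0.00018068200475176605 -217.76956914481178
shift [-0.  93.8 -0.4] turn 0.0 tz [ 0.002 -0.001 -1.   ]
shift [ -0.  153.8  -0.5] turn 0.0 tz [ 0.002 -0.001 -1.   ]
```

run_rows:
  motion:
    - [[0, 5, 0, 0, 5], [0.2, 15, 0, 0, 5], [0.3, 26, 0, 0, 5], [0.5, 38, 0, 0, 5], [0.5, 50, 0, 0, 5], [0.5, 62, 0, 0, 5], [0.5, 72, 0, 0, 5], [0.5, 76, 0, 0, 5]]

```text
clock: 4.6
position: [488.1, -51.4, 35.1]
eef_rot: [0.132, 3.137, -0.004]
contact_force: [-0.5, -5.8, 4.6]
width: 11.9
gripper_force: 40.0
```

run_rows:
  motion:
    - [[0, 8, 0, 0, 5], [0, 20, 0, 0, 5], [0, 32, 0, 0, 5], [0, 44, 0, 0, 5], [0, 56, 0, 0, 5], [0, 66, 0, 0, 5], [0, 70, 0, 0, 5], [0, 72, 0, 0, 5], [0, 72, 0, 0, 5]]

```text
clock: 5.5
position: [494.1, 20.3, 35.1]
eef_rot: [0.133, 3.137, -0.003]
contact_force: [0.2, -4.8, 7.0]
width: 11.7
gripper_force: 40.0
```

Run:
```python
from h import *
p,r=tool()
th=np.radians(-4.85);X=np.array([np.cos(th),np.sin(th)]);Y=np.array([-X[1],X[0]]);O=np.array([500.7,90.5])
print("press frame handle",(p[:2]-O)@X,(p[:2]-O)@Y, ctrl.state()["contact_force"])
```

```text
press frame handle -0.6085908792451968 -70.53428158295097 [ 0.17681184 -4.76824946  6.96312222]
```

run_rows:
  motion:
    - [[0, 2, 0, 0, 5], [0, 4, 0, 0, 5], [0, 5.5, 0, 0, 5], [0, 5.5, 0, 0, 5]]

```text
clock: 5.9
position: [494.6, 25.3, 35.1]
eef_rot: [0.133, 3.137, -0.004]
contact_force: [0.2, -6.2, 5.9]
width: 11.5
gripper_force: 40.0
```

run_rows:
  motion:
    - [[0, 1, 0, 0, 5], [0, 2, 0, 0, 5], [0, 2, 0, 0, 5]]

```text
clock: 6.2
position: [494.7, 27.2, 35.1]
eef_rot: [0.134, 3.137, -0.004]
contact_force: [-1.1, -6.0, 6.2]
width: 12.1
gripper_force: 40.0
```

run_rows:
  motion:
    - [[0, 1, 0, 0, 5], [0, 2, 0, 0, 5], [0, 2, 0, 0, 5]]

```text
clock: 6.5
position: [494.6, 28.0, 35.1]
eef_rot: [0.134, 3.138, -0.008]
contact_force: [-1.0, -9.9, 6.9]
width: 11.8
gripper_force: 40.0
```

run_rows:
  motion:
    - [[0, 1, 0, 0, 5], [0, 2, 0, 0, 5], [0, 2, 0, 0, 5]]

```text
clock: 6.8
position: [494.2, 28.2, 35.2]
eef_rot: [-0.135, -3.138, 0.014]
contact_force: [-3.9, -14.6, 9.1]
width: 11.8
gripper_force: 40.1
```

The push force rises to 15 N while the position stalls, so the tray is home. Releasing and lifting.

run_rows:
  motion:
    - [[0, 0, 0, 0, 46], [0, 0, 0, 0, 46], [0, -2, 0, 0, 46], [0, -2, 0, 0, 46], [0, -2, -45, 0, 46], [0, -2, -90, 0, 46], [0, -2, -140, 0, 46], [0, -2, -140, 0, 46]]

```text
clock: 7.6
position: [498.4, 31.0, 182.5]
eef_rot: [0.131, 3.124, 0.001]
contact_force: [1.2, -0.1, 0.3]
width: 45.8
gripper_force: 0.0
```

Run:
```python
from h import *
go(713.1,99.7,180,-4.85)
c=ctrl.state();print(c['joints'])
```

```text
shift [-208.1   86.5    5.8] turn -1.57 tz [ 0.015 -0.    -1.   ]
[-5.18964739e-02 -2.48668475e-02  1.56902172e+00  6.72175047e-04
  1.58229402e+00 -1.53865553e+00]
```

run_rows:
  motion:
    - [[-19, 8, 0, 0.15, 44], [-38, 16, 0, 0.3, 44], [-57, 24, 0, 0.45, 44], [-76, 32, 0, 0.6, 44], [-95, 40, 0, 0.75, 44], [-114, 48, 0, 0.9, 44], [-133, 56, 0, 1.05, 44], [-152, 64, 0, 1.2, 44], [-171, 72, 0, 1.35, 44], [-190, 79, 2, 1.5, 44], [-208, 86.5, 4, 1.571, 44], [-208, 86.5, 6, 1.571, 44]]

```text
clock: 8.8
position: [709.7, 100.3, 165.3]
eef_rot: [-2.311, -2.125, 0.003]
contact_force: [0.5, 0.1, 0.2]
width: 44.1
gripper_force: 0.0
```

run_rows:
  motion:
    - [[0, 0, 0, 0, 44], [0, 0, 0, 0, 44]]

```text
clock: 9.0
position: [708.0, 99.2, 167.7]
eef_rot: [-2.312, -2.126, 0.002]
contact_force: [0.4, -0.4, 0.4]
width: 43.9
gripper_force: 0.0
```

Run:
```python
from h import *
p,r=tool();print(p,r.as_rotvec())
c=cams.capture("wrist");cv2.imwrite("pics/w2.png",c["image"][:,:,::-1])
go(713.1,99.7,113,-4.85)
```

```text
[708.02590129  99.22939686 167.70994311] [-2.31190392e+00 -2.12556571e+00  1.78562072e-03]
shift [ 1.   4.9 55.3] turn 0.0 tz [-0.001  0.    -1.   ]
```

View pics/w2.png

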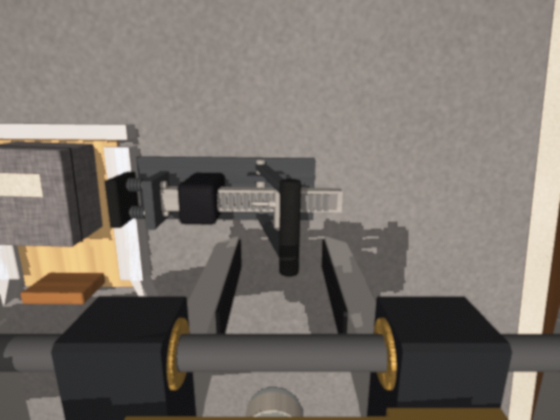

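The wrist view shows the crossbar, centre (289,228), between the fingers, and the tray tight against the stop at (60,138). I'll cross-check the crossbar position.

Run:
```python
from h import *
p,r=tool();c=cams.capture("wrist");T=c["tool_from_camera"]
def w(u,v,z):
    o=p+r.apply(T[:3,3]);d=r.apply(T[:3,:3]@[(u-c["cx"])/c["fx"],(v-c["cy"])/c["fy"],1]);return o+d*(z-o[2])/d[2]
for u,v,z in((290,181,119),(290,262,119),(290,227,112),(127,125,20)):print(u,v,w(u,v,z).round(1))
```

```text
290 181 [715.7 132.3 119. ]
290 262 [711.6  79.1 119. ]
290 227 [713.4 100.5 112. ]
127 125 [581.3 171.6  20. ]
```

run_rows:
  motion:
    - [[0.8, 5.2, 30, 0, 44], [0.8, 5.2, 55, 0, 44], [0.8, 5.2, 55, 0, 44], [0.8, 5.2, 55, 0, 10], [0.8, 5.2, 55, 0, 5], [0.8, 5.2, 55, 0, 5], [0.8, 5.2, 55, 0, 5], [0.8, 5.2, 55, 0, 5]]
  grip_force: 40

```text
clock: 9.9
position: [713.3, 99.8, 115.2]
eef_rot: [-2.313, -2.125, 0.001]
contact_force: [-5.0, -1.3, 5.5]
width: 13.0
gripper_force: 40.0
```

```bash
python3 - <<'E'
from h import *
p,r=tool();th=np.radians(-4.85);X=np.array([np.cos(th),np.sin(th)]);Y=np.array([-X[1],X[0]]);O=np.array([500.7,90.5])
print((p[:2]-O)@X,(p[:2]-O)@Y)
E
```

```text
211.0667452261568 27.266737560264172
```

run_rows:
  motion:
    - [[0, -3, 0, 0, 5], [0, -8, -1, 0, 5], [0, -13, -2, 0, 5], [0, -18, -3, 0, 5], [0, -23, -3, 0, 5], [0, -28, -3, 0, 5], [0, -33, -3, 0, 5], [0, -38, -2, 0, 5], [0, -43, -1, 0, 5], [0, -48, 0, 0, 5], [0, -49, 0, 0, 5], [0, -49, 0, 0, 5]]

```text
clock: 11.1
position: [671.2, 103.8, 118.9]
eef_rot: [2.305, 2.116, 0.022]
contact_force: [8.1, -0.8, 8.8]
width: 13.0
gripper_force: 40.0
```

Run:
```python
from h import *
p,r=tool();c=cams.capture("wrist");cv2.imwrite("pics/w3.png",c["image"][:,:,::-1]);np.save("w3.npy",np.r_[p,r.as_rotvec()]);print(p)
```

```text
[671.24267015 103.77789581 118.94313115]
```

View pics/w3.png

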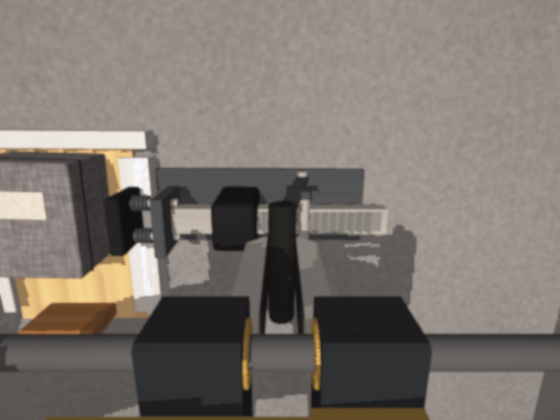

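Add to h.py:
```python
th=np.radians(-4.85);XA=np.array([np.cos(th),np.sin(th)]);YA=np.array([-XA[1],XA[0]]);OO=np.array([500.7,90.5])
def wp(u,v,z,p,rv):
    "wrist pixel -> press x,y at height z"
    r=R.from_rotvec(rv);T=np.array([[3e-4,-.963013,-.269454,79.0939],[1,-3.3e-4,2.296e-3,-.5413],[-2.3e-3,-.269454,.96301,-159.9256]])
    o=p+r.apply(T[:,3]);d=r.apply(T[:,:3]@[(u-281.14)/352.453,(v-202.945)/352.453,1]);q=(o+d*(z-o[2])/d[2])[:2]-OO
    return np.round([q@XA,q@YA],1)
```

Run:
```python
from h import *
a=(np.array([708.026,99.229,167.71]),[-2.3119,-2.12557,.00179]);s=np.load("w3.npy");b=(s[:3],s[3:])
print("lever",[(q[0][:2]-OO)@XA for q in(b,)])
print("bar end",wp(342,200,42,*a),wp(387,221,42,*b))
print("pad top",wp(109,228,62,*b),"plate top",wp(153,225,64,*b),"case",wp(85,230,58,*b))
print("w2 pad top",wp(108,200,62,*a),"plate",wp(139,200,64,*a),"case",wp(75,200,58,*a))
im=cv2.imread("pics/w3.png")[175:270,60:190];cv2.imwrite("pics/w3c.png",cv2.resize(im,None,fx=6,fy=6,interpolation=cv2.INTER_CUBIC))
```

```text
lever [np.float64(168.80942303447526)]
bar end [256.9  28. ] [245.7  26.8]
pad top [58.8 30.1] plate top [87.9 32.6] case [41.  27.4]
w2 pad top [70.6 33.3] plate [95.7 33.8] case [42.5 32.2]
```

View pics/w3c.png

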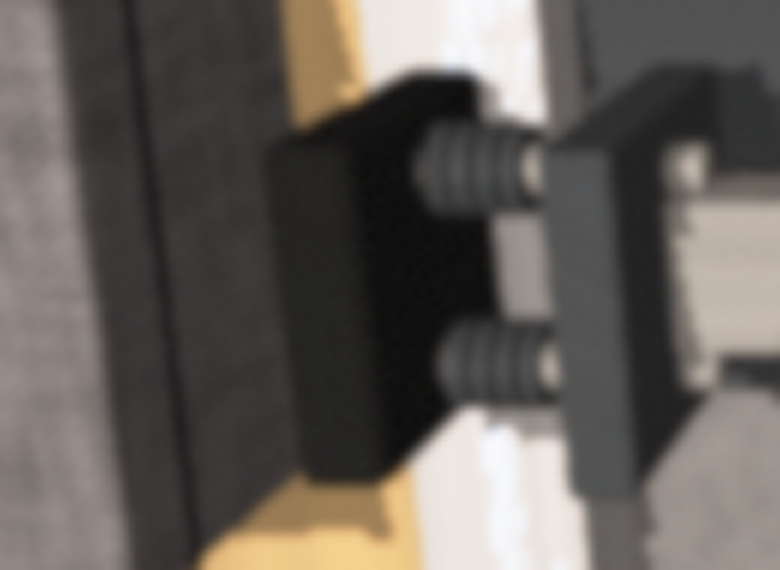

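The crop shows the pad face edge at col 107, pad back at 120 and plate front at 153. That puts the free gap at about 20 mm and the pad face at press x of about 58. Continuing this pull to its end.

run_rows:
  motion:
    - [[0, -3, 0, 0, 5], [0, -6, 1, 0, 5], [0, -6, 1, 0, 5]]

```text
clock: 11.45
position: [665.2, 104.4, 117.8]
eef_rot: [2.305, 2.117, 0.022]
contact_force: [7.9, -0.0, 9.1]
width: 12.8
gripper_force: 40.0
```

Run:
```python
from h import *
p,r=tool();s=np.load("w3.npy");b=(s[:3],s[3:]);print("gap",wp(153,225,64,*b)-wp(120,225,62,*b), (p[:2]-OO)@XA)
```

```text
gap [21.8  0.5] 162.72153391185003
```

run_rows:
  motion:
    - [[0, 6, -1, 0, 5], [0, 12, -2, 0, 5], [0, 18, -3, 0, 5], [0, 24, -3, 0, 5], [0, 30, -3, 0, 5], [0, 36, -3, 0, 5], [0, 42, -2, 0, 5], [0, 48, -1, 0, 5], [0, 53, 0, 0, 5], [0, 54, 0, 0, 5]]

```text
clock: 12.45
position: [713.3, 99.9, 114.8]
eef_rot: [2.313, 2.125, 0.002]
contact_force: [-2.8, -0.3, 8.4]
width: 12.7
gripper_force: 40.0
```

run_rows:
  motion:
    - [[0, -6, -1, 0, 5], [0, -12, -2, 0, 5], [0, -18, -3, 0, 5], [0, -24, -3, 0, 5], [0, -30, -3, 0, 5], [0, -36, -3, 0, 5], [0, -42, -2, 0, 5], [0, -48, -1, 0, 5], [0, -53, 0, 0, 5], [0, -55, 0, 0, 5], [0, -55, 0, 0, 5]]

```text
clock: 13.55
position: [664.4, 104.5, 117.6]
eef_rot: [2.305, 2.116, 0.023]
contact_force: [9.2, 0.2, 7.8]
width: 12.5
gripper_force: 40.0
```

Run:
```python
from h import *
p,r=tool();c=cams.capture("wrist");cv2.imwrite("pics/w4.png",c["image"][:,:,::-1]);np.save("w4.npy",np.r_[p,r.as_rotvec()]);print(p,(p[:2]-OO)@XA)
# auto: bright bar end along row
g=c["image"].mean(2);print([int(x) for x in g[226,330:420]])
print([int(x) for x in g[228,60:180]])
```

```text
[664.35448852 104.51822213 117.58558601] 161.88331215913962
[128, 132, 137, 140, 138, 132, 128, 126, 127, 128, 132, 137, 139, 135, 129, 127, 127, 128, 129, 133, 138, 138, 133, 128, 127, 127, 128, 131, 136, 141, 144, 145, 145, 146, 145, 145, 145, 148, 156, 169, 180, 184, 184, 181, 173, 162, 155, 153, 154, 153, 152, 151, 152, 152, 153, 154, 154, 154, 152, 150, 148, 146, 147, 145, 138, 127, 123, 121, 120, 115, 107, 105, 110, 127, 143, 151, 152, 151, 152, 151, 149, 148, 147, 147, 150, 151, 152, 153, 152, 151]
[134, 136, 137, 138, 138, 137, 134, 132, 131, 134, 136, 136, 134, 131, 130, 131, 133, 133, 132, 132, 132, 134, 137, 135, 124, 103, 77, 60, 54, 53, 53, 51, 44, 39, 37, 35, 35, 37, 35, 35, 35, 34, 35, 33, 31, 30, 26, 20, 17, 16, 14, 16, 15, 15, 15, 14, 15, 16, 16, 16, 16, 17, 21, 26, 29, 29, 31, 32, 32, 32, 41, 60, 80, 93, 102, 105, 100, 90, 84, 83, 83, 83, 83, 83, 82, 83, 84, 80, 72, 58, 44, 35, 34, 35, 35, 34, 36, 44, 65, 92, 117, 145, 170, 181, 185, 185, 185, 186, 185, 185, 185, 185, 185, 186, 185, 185, 185, 185, 186, 186]
```

Add to h.py:
```python
def shot(n,row=228):
    p,r=tool();rv=r.as_rotvec();c=cams.capture("wrist");cv2.imwrite(f"pics/{n}.png",c["image"][:,:,::-1]);np.save(n+".npy",np.r_[p,rv])
    print("lever x",(p[:2]-OO)@XA,"F",ctrl.state()["contact_force"].round(1));return c["image"].mean(2),p,rv
```

Run:
```python
from h import *
s=np.load("w4.npy");b=(s[:3],s[3:])
for n,u,z in(("case",85.5,58),("padF",92.5,62),("padB",106.5,62),("plF",131,64),("plB",149,64)):print(n,wp(u,228,z,*b))
im=cv2.imread("pics/w4.png")[175:270,60:190];cv2.imwrite("pics/w4c.png",cv2.resize(im,None,fx=6,fy=6,interpolation=cv2.INTER_CUBIC))
```

```text
case [35.4 29.5]
padF [42.1 30.8]
padB [51.  30.8]
plF [67.4 31.3]
plB [78.7 31.3]
```

run_rows:
  motion:
    - [[0, 6, -1, 0, 5], [0, 12, -2, 0, 5], [0, 18, -3, 0, 5], [0, 24, -3, 0, 5], [0, 30, -3, 0, 5], [0, 36, -3, 0, 5], [0, 42, -2, 0, 5], [0, 48, -1, 0, 5], [0, 54, 0, 0, 5], [0, 55, 0, 0, 5]]

```text
clock: 14.6
position: [713.3, 99.9, 114.8]
eef_rot: [2.313, 2.125, 0.002]
contact_force: [-3.1, 0.5, 8.7]
width: 13.0
gripper_force: 40.0
```

run_rows:
  motion:
    - [[0, -6, -1, 0, 5], [0, -12, -2, 0, 5], [0, -18, -3, 0, 5], [0, -24, -3, 0, 5], [0, -30, -3, 0, 5], [0, -35, -3, 0, 5], [0, -40, -2, 0, 5], [0, -45, -1, 0, 5], [0, -50, 0, 0, 5], [0, -55, 0, 0, 5], [0, -55, 0, 0, 5]]

```text
clock: 15.7
position: [664.3, 104.5, 117.7]
eef_rot: [2.305, 2.116, 0.023]
contact_force: [10.9, 0.6, 9.5]
width: 13.0
gripper_force: 40.0
```

Run:
```python
from h import *
g,p,rv=shot("w5");print([int(x) for x in g[228,40:150]])
im=cv2.imread("pics/w5.png")[165:275,20:150];cv2.imwrite("pics/w5c.png",cv2.resize(im,None,fx=5,fy=5,interpolation=cv2.INTER_CUBIC))
```

```text
lever x 161.87700970857526 F [10.   0.3  7.1]
[128, 129, 130, 127, 121, 119, 124, 130, 133, 134, 134, 135, 135, 133, 130, 129, 130, 133, 133, 131, 129, 128, 127, 129, 130, 130, 129, 127, 126, 118, 96, 62, 40, 35, 35, 34, 36, 34, 34, 34, 34, 32, 32, 29, 27, 23, 18, 14, 15, 14, 15, 12, 14, 13, 13, 13, 15, 16, 14, 15, 15, 16, 22, 25, 27, 28, 30, 34, 40, 55, 70, 78, 80, 81, 81, 80, 81, 80, 81, 80, 74, 62, 47, 37, 33, 34, 33, 33, 34, 33, 33, 36, 51, 78, 107, 133, 158, 174, 180, 181, 180, 181, 181, 180, 181, 180, 180, 181, 181, 180]
```

View pics/w5c.png

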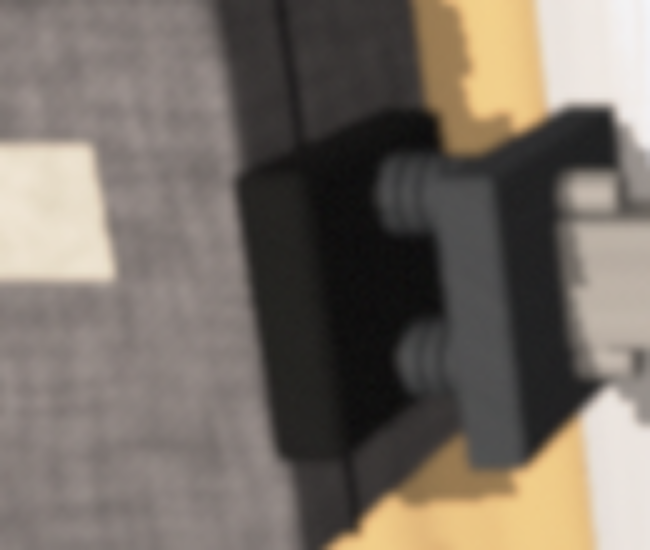

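The crop shows the pad in contact with the case: front at col 71, back at 85, plate front at 109. The springs are already pushed in somewhat.

Run:
```python
from h import *
for n,us in(("w4",(92.5,105.7,136.5,148.7)),("w5",(70.7,85,109.2,121.3))):
    s=np.load(n+".npy");b=(s[:3],s[3:])
    x=[wp(u,228,z,*b)[0] for u,z in zip(us,(62,62,64,64))];print(n,x,"padB-plB",x[3]-x[1],"padF-plB",x[3]-x[0],"gap",x[2]-x[1])
g=cv2.imread("pics/w5.png").mean(2)
for r in(215,240):print([int(x) for x in g[r,60:150]])
g=cv2.imread("pics/w4.png").mean(2)
for r in(215,240):print([int(x) for x in g[r,80:160]])
```

```text
w4 [np.float64(42.1), np.float64(50.5), np.float64(70.8), np.float64(78.5)] padB-plB 28.0 padF-plB 36.4 gap 20.299999999999997
w5 [np.float64(28.3), np.float64(37.3), np.float64(53.6), np.float64(61.2)] padB-plB 23.900000000000006 padF-plB 32.900000000000006 gap 16.300000000000004
[133, 132, 129, 128, 129, 131, 132, 124, 98, 62, 40, 35, 33, 33, 34, 33, 34, 33, 32, 32, 32, 29, 27, 22, 18, 16, 16, 15, 15, 14, 16, 12, 15, 14, 15, 14, 16, 13, 15, 15, 16, 14, 13, 17, 15, 15, 22, 40, 61, 75, 80, 81, 81, 80, 80, 80, 80, 79, 76, 67, 53, 40, 34, 33, 34, 33, 32, 34, 34, 34, 41, 59, 82, 100, 115, 136, 159, 170, 173, 173, 173, 173, 173, 173, 173, 173, 173, 173, 173, 173]
[136, 133, 131, 129, 129, 130, 130, 130, 130, 128, 120, 110, 88, 58, 38, 34, 35, 35, 35, 34, 34, 35, 34, 33, 32, 29, 25, 21, 17, 15, 16, 15, 16, 16, 17, 14, 15, 15, 17, 29, 47, 64, 67, 62, 59, 65, 68, 63, 60, 65, 71, 75, 78, 80, 80, 81, 81, 80, 81, 81, 81, 77, 67, 53, 40, 34, 33, 33, 34, 33, 33, 33, 33, 34, 42, 53, 67, 74, 81, 95, 109, 120, 130, 137, 140, 138, 130, 123, 129, 138]
[143, 141, 127, 105, 81, 66, 60, 58, 56, 51, 45, 38, 35, 35, 34, 34, 35, 36, 33, 34, 34, 35, 32, 29, 26, 23, 18, 16, 15, 14, 13, 16, 15, 14, 17, 16, 15, 16, 18, 16, 15, 17, 15, 16, 14, 17, 16, 17, 34, 68, 107, 129, 134, 137, 137, 125, 104, 88, 84, 83, 83, 82, 83, 83, 83, 82, 79, 67, 53, 39, 35, 34, 34, 34, 34, 37, 46, 69, 91, 106]
[134, 131, 127, 124, 121, 113, 98, 77, 59, 52, 52, 53, 52, 48, 40, 37, 35, 36, 35, 36, 35, 36, 36, 36, 36, 33, 32, 29, 24, 20, 16, 16, 16, 14, 15, 14, 15, 16, 18, 30, 50, 65, 70, 66, 63, 66, 70, 66, 61, 66, 70, 67, 62, 64, 70, 68, 66, 78, 91, 89, 84, 82, 83, 82, 82, 83, 83, 83, 80, 73, 60, 44, 37, 35, 35, 34, 33, 34, 34, 40]
```

run_rows:
  motion:
    - [[0, 6, -1, 0, 5], [0, 12, -2, 0, 5], [0, 18, -3, 0, 5], [0, 24, -3, 0, 5], [0, 30, -3, 0, 5], [0, 36, -3, 0, 5], [0, 42, -2, 0, 5], [0, 48, -1, 0, 5], [0, 54, 0, 0, 5], [0, 55, 0, 0, 5]]

```text
clock: 16.75
position: [713.3, 99.9, 114.9]
eef_rot: [2.313, 2.125, 0.002]
contact_force: [-2.2, -0.0, 8.9]
width: 12.9
gripper_force: 40.0
```

run_rows:
  motion:
    - [[0, -5, -1, 0, 5], [0, -10, -2, 0, 5], [0, -14, -3, 0, 5], [0, -18, -3, 0, 5], [0, -22, -3, 0, 5], [0, -22, -3, 0, 5], [0, -22, -3, 0, 5]]

```text
clock: 17.45
position: [695.2, 101.6, 118.4]
eef_rot: [2.308, 2.119, 0.015]
contact_force: [8.1, 0.6, 4.9]
width: 12.9
gripper_force: 40.0
```

Run:
```python
from h import *
g,p,rv=shot("w6");print([int(x) for x in g[215,40:150]])
```

```text
lever x 192.89767786749013 F [8.9 0.2 4.2]
[13, 15, 13, 15, 15, 15, 14, 14, 14, 16, 15, 15, 14, 14, 14, 13, 13, 14, 14, 14, 22, 38, 59, 74, 79, 79, 79, 78, 78, 79, 79, 78, 74, 66, 53, 39, 35, 33, 33, 32, 33, 33, 34, 34, 33, 35, 32, 34, 45, 67, 95, 123, 149, 164, 168, 169, 169, 169, 170, 170, 170, 170, 170, 170, 170, 170, 170, 170, 170, 170, 170, 170, 170, 170, 170, 170, 170, 170, 170, 170, 170, 170, 170, 170, 170, 170, 170, 171, 170, 170, 170, 170, 170, 170, 170, 171, 171, 169, 165, 157, 146, 142, 141, 140, 136, 130, 127, 128, 128, 119]
```

Add to h.py:
```python
def edges(n,row=215):
    g=cv2.imread(f"pics/{n}.png").mean(2)[row-1:row+2].mean(0);s=np.load(n+".npy");b=(s[:3],s[3:])
    def cr(a,lev,up):
        for i in range(a,250):
            if (g[i]<lev<=g[i+1]) if up else (g[i]>=lev>g[i+1]): return i+(lev-g[i])/(g[i+1]-g[i])
    f=cr(0,80,False);k=cr(int(f)+2,24,False);pf=cr(int(k)+3,55,True);pb=cr(int(pf)+4,57,False)
    x=[wp(u,row,z,*b)[0] for u,z in((f,62),(k,62),(pf,64),(pb,64))]
    print(n,np.round([f,k,pf,pb],1),np.round(x,1),"gap",round(x[2]-x[1],1),"padF-plB",round(x[3]-x[0],1))
```

Run:
```python
from h import *
edges("w5");edges("w6")
g=cv2.imread("pics/w6.png").mean(2);print(g[215,:45].astype(int).tolist())
```

```text
w5 [ 68.5  82.5 107.7 119.7] [28.3 37.  53.8 61.3] gap 16.8 padF-plB 33.0
w6 [21.7 35.7 61.8 73.7] [28.4 37.3 55.  62.4] gap 17.7 padF-plB 34.0
[119, 117, 115, 117, 119, 120, 120, 121, 123, 123, 121, 121, 124, 129, 132, 132, 129, 127, 128, 130, 125, 105, 69, 40, 33, 34, 33, 33, 33, 33, 32, 31, 31, 30, 29, 27, 23, 19, 16, 15, 13, 15, 13, 15, 15]
```

run_rows:
  motion:
    - [[0, -4, 0, 0, 5], [0, -8, 0, 0, 5], [0, -10, 0, 0, 5], [0, -10, 0, 0, 5]]

```text
clock: 17.9
position: [686.5, 102.5, 119.2]
eef_rot: [2.306, 2.118, 0.019]
contact_force: [11.1, 1.1, 4.6]
width: 13.1
gripper_force: 40.0
```

Run:
```python
from h import *
shot("w7");edges("w7")
```

```text
lever x 184.1289241425194 F [10.1  1.3  5.2]
w7 [35.3 49.3 71.1 83. ] [28.4 37.1 52.1 59.5] gap 15.0 padF-plB 31.1
```

run_rows:
  motion:
    - [[0, -4, 0, 0, 5], [0, -8, 1, 0, 5], [0, -10, 1, 0, 5], [0, -10, 1, 0, 5]]

```text
clock: 18.35
position: [677.4, 103.3, 119.1]
eef_rot: [2.305, 2.116, 0.023]
contact_force: [11.2, 0.1, 7.1]
width: 12.9
gripper_force: 40.0
```

Run:
```python
from h import *
shot("w8");edges("w8")
```

```text
lever x 175.00053934507682 F [11.4  1.1  6.2]
w8 [49.2 62.9 79.1 91.1] [28.3 37.  48.3 55.8] gap 11.3 padF-plB 27.5
```

run_rows:
  motion:
    - [[0, -1.5, 0, 0, 5], [0, -2.5, 0, 0, 5], [0, -2.5, 0, 0, 5], [0, -2.5, 0, 0, 5], [0, -2.5, 0, 0, 5]]

```text
clock: 18.9
position: [675.6, 103.5, 118.9]
eef_rot: [2.305, 2.116, 0.024]
contact_force: [12.7, -0.2, 5.8]
width: 13.0
gripper_force: 40.0
```

Run:
```python
from h import *
shot("w9");edges("w9",215);edges("w9",225)
im=cv2.imread("pics/w9.png");cv2.imwrite("pics/w9c.png",cv2.resize(im[110:320,0:240],None,fx=2.8,fy=2.8,interpolation=cv2.INTER_CUBIC))
```

```text
lever x 173.13534060975934 F [12.8  1.   5.6]
w9 [51.6 65.4 80.4 92.4] [28.3 37.  47.5 55. ] gap 10.5 padF-plB 26.7
w9 [53.2 67.1 81.9 93.9] [28.2 36.9 47.5 55. ] gap 10.6 padF-plB 26.8
```

View pics/w9c.png

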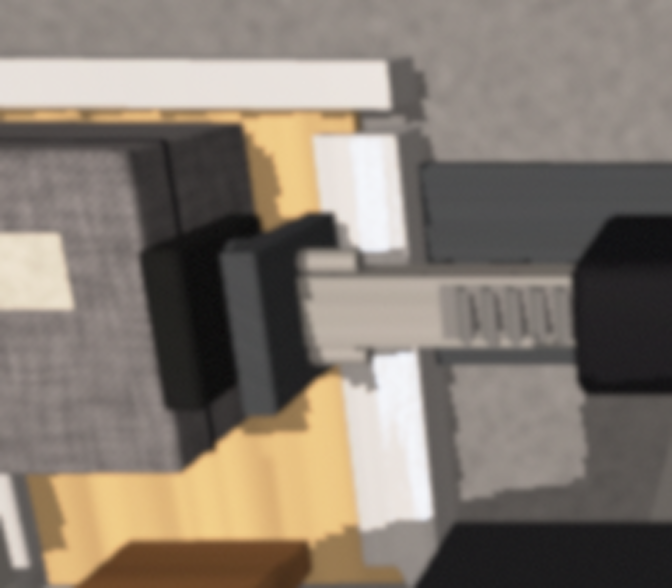

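The picture shows the case upright, the tray against the stop (row 110), and the pad on the case with about a 10 mm gap to the plate. That is about half of the spring travel, so I'm signing off while still gripping.

```bash
python3 -c "
from cell import ctrl, cams, ticket
print(ticket.sign_off())"
```

```text
the job is handed in; nothing more can be done
None
```

I handed the job in: the tray is home against the end stop, the case is upright and pressed on the anvil with the pad about 10 of 20 mm in, and the gripper still holds the crossbar (about 19 s used).

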